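# Move a warmed cartridge strip to the analyser's sloped deck and lock it with its pin

### The arm

A 6-joint arm with a two-finger parallel gripper is mounted at the origin on the work surface. World frame = base frame: x ahead of the robot, y to its left, z up, the work surface at z = 0. Lengths are in m, angles in rad, forces in N, time in s.
With the tool pointing down it reaches from about 0.3 to 0.875 m from the base axis. Payload 6.4 kg.
Tool frame: the origin (TCP) lies at the very end of the fingers, on their centre line; the grasp point (between the pads) lies robot.grip_depth behind it (robot.grip_depth is the distance from the TCP to the grasp point, in m); x points along the fingers, z is the direction in which the jaws open and shut, and the axes are right-handed (so a half turn about x gives the same grasp; the last joint's range is limited). The gripper opens to 85 mm and grips with 20 to 120 N. Pads are 22 mm wide; open, the fingers measure 114 mm over their backs; the gripper's body (76 mm by 85 mm) begins 54 mm behind the grasp point. The pads swing forward as they close: fully open they stand 13 mm farther back than shut.
Start: joints at [0.936, 0.181, 1.607, -0, 1.354, -0.206], TCP at [0.239, 0.523, 0.231] pointing down, gripper open.
Joint ranges: [-2.99, 2.99], [-0.89, 2.07], [0.3, 2.58], [-1.14, 4.28], [0, 2.63], [-3.12, 3.12]. Speed limits (rad/s): [2.57, 2.57, 3.01, 3.14, 3.14, 3.14].

### API

Orientations are given as a 3x3 rotation matrix whose columns are the frame's x, y, z axes.
In Python, from plant import robot, status, eyes gives the robot as it stands. Calls block until the motion is done:
- robot.movep(position, orientation): joint-space move of the TCP to a pose.
- robot.move_l(position, rot=None, feed=0.15, threshold=None): straight line of the TCP; rot=None keeps the orientation; feed is the mean speed in m/s. With threshold (N) it stops when the force on the tool has changed by that much, and returns True; else False.
- robot.movej(angles): joint-space move.
- robot.ungrasp() and robot.grab(grip_force=None): open the fingers fully, or close them until they stop; grip_force is the grip in N (None keeps the last).
- robot.sleep(seconds).
- robot.ik(position, orientation): joint angles nearest the present ones, or None.
- status.observe(): the state.
- eyes.snapshot(name): name is "side" or "top"; returns a dict with "pixels" (420x560x3 uint8, red, green, blue), "fx", "fy", "cx", "cy" (pixels), "extrinsics" (4x4, takes a point from camera to world coordinates). Camera axes: x right, y down, z forward; pixel columns grow to the right and rows downward; lengths in m; the calibration is good to about 2 mm. A picture is of the moment at which its call begins. There is no depth.
A pose or a line that the arm cannot do raises robot.IKError and nothing moves.
- robot.job_done(): hands the job in, once; it reports no verdict.
The state is a dict: "time_s": time; "joints": joint angles; "joint_velocities": joint speeds; "joint_torque": joint torques, N m; "tcp_pos": TCP position; "orientation": TCP orientation; "wrist_force": force on the tool from outside, world axes, zero at the start; "wrist_torque": the same for the moment, N m; "width": opening from 0.0 (shut) to 1.0 (fully open).
Only numpy, scipy, OpenCV 4.12 (cv2) and the standard library are available. Lean on these libraries where they do the work, as an engineer would, in place of code of your own. Each camera call takes 0.05 s, during which the arm holds its last target.

### The job

Draw the blue cartridge strip out of the warming dock, lay it flat on the open bench and let go of it, because fingers at its end would foul the nest. Then pick it up afresh and seat it fully in the nest on the analyser's sloping deck, its flat ear over the pin hole. Finally put the orange-headed locking pin through the ear into the deck until its head rests on the ear, leaving the other things on the bench where they are.

Things in the scene. Friction and masses are not known exactly. Their poses are not given: they have to be found in the camera images.
- strip: Blue cartridge strip, about 90 g. Body 26 wide (x) x 120 long (y -60 to +60) x 30 tall (z), flat sides, five silver discs on top. At its +y end a flat ear, y 58 to 98, 26 wide, 8 thick, underside level with the body's. Origin: centre of the underside of the 120 mm body, z up. Starts in the dock, ear end hidden inside.
- free_end (a point): Point on the strip, at its (0, -40, 15) mm: the middle of the 40 mm (y -60 to -20) that stick out of the dock at the start, there clear of the bench by 10 mm with nothing below.
- ear_hole (a point): Centre of the upper mouth of the hole through the strip's ear, at the strip's (0, 82, 8) mm; hole 13.5 diameter, through, parallel to z.
- dock: White fixed warming dock with grey roof and green stripe, 70 (x) x 130 (y) x 49 tall (52 at the stripe), origin at the centre of its underside. A tunnel 34 wide and 34 tall over a 10 mm floor, open only at its -y face. The strip lies in it along y, its origin 45 mm to -y of the dock's, and comes out only along -y: clear after 120 mm.
- deck: White fixed deck, 120 (x, up the slope) x 205 (y -85 to +120, level), rising 30 degrees away from the robot. Origin: middle of the nest's floor, on the deck's surface, 60 above the bench; z is the deck's outward normal, 30 degrees from vertical, leaning back to the robot. The seated strip's frame coincides with this one. A low white housing behind it is 70 tall.
- nest (a point): The same point as the deck's origin. Nest in the deck's frame: grey walls 16 tall, 6 thick, inner faces at x = -14.5 and +14.5, along y -60 to -28 and 28 to 60; the stretch between (|y| under 28) is open for fingers, which at the strip's ends would meet the walls. End wall 16 tall, inner face y = -61.5; stop 5 tall, inner face y = 99.5. Play 1.5 mm a side.
- deck_hole (a point): Centre of the mouth of the pin hole in the deck's surface, at the deck's (0, 82, 0) mm; 13.5 diameter, 21 deep, square to the deck. The ear's hole comes to lie over it.
- mat_centre (a point): Centre of a thin blue mat (180 in x, 240 in y, level with the bench), always at the same place and clear: room to lay the strip down along y.
- pin: Locking pin, 50 g or so: steel shank 10 diameter and 24 long with a tapered foot, below an orange cylindrical head 18 diameter and 30 tall. Origin: centre of the foot; z along the pin to the head, which covers z = 24 to 54. Starts upright in its stand, the head resting on the stand's top. In place, its origin is at (0, 82, -16) mm in the deck's frame.
- pin_stand: Fixed aluminium block 60 x 60 x 30 tall holding the pin upright in a central 13 mm hole. Origin: centre of its underside.
- tip_box: Loose yellow tip box 60 x 60 x 40 tall with dark holes on top, bystander. It and the pin stand may have changed places. Origin: centre of the underside.
- jar: Loose glass jar with red cap, 60 diameter, 85 tall, bystander. Origin: centre of the underside.
- beaker: Loose glass beaker, 70 diameter, 80 tall, bystander. Origin: centre of the underside.
- wash_bottle: Loose green bottle, white cap, 60 diameter, 130 tall, bystander. Origin: centre of the underside.
- spare_strip: Loose white strip without ear, 26 x 120 x 30 tall, bystander. Origin: centre of the underside.
- cap: Loose black cap, 44 diameter, 14 tall, bystander. Origin: centre of the underside.
There are look-alikes about, which are no part of the job. There is more than one size of the pin; the job needs the smaller.

How it is judged:
On the way, in this order (a step that is already met when the one before it is completed fails the run):
1. the strip lies flat on the bench, out of the dock, and is let go (horizontal distance between strip and dock above 0.1 m and height (world z) of strip below 0.006 m and angle between strip's own z axis and vertical below 0.1 rad and contact force between the fingers and strip below 0.1 N and linear speed of strip below 0.02 m/s), for 0.2 s.
2. the strip is seated in the nest (x of strip in the frame of deck between -0.004 and 0.004 m and y of strip in the frame of deck between -0.004 and 0.004 m and z of strip in the frame of deck between -0.003 and 0.003 m and angle between the z axis of strip and the z axis of deck, either way round below 0.07 rad and angle between the y axis of strip and the y axis of deck, either way round below 0.07 rad), for 0.2 s.
At the end, for the whole second after the job is handed in: The strip is seated in the nest (within 4 mm along and across, within 3 mm of the floor, within 0.07 rad of flat and straight), the pin passes through the ear into the deck's hole (within 5 mm of its axis, within 4 mm of fully home, within 0.14 rad of square), both at rest (all of step 2 and x of pin in the frame of deck between -0.005 and 0.005 m and y of pin in the frame of deck between 0.077 and 0.087 m and z of pin in the frame of deck between -0.02 and -0.012 m and angle between the z axis of pin and the z axis of deck, either way round below 0.14 rad and linear speed of each of strip, pin below 0.02 m/s); the robot touches nothing.
It fails at once if a bystander is pushed more than 30 mm or tipped over (distance of any of tip_box, jar, beaker, wash_bottle, spare_strip, cap from where it was at the start of the episode above 0.03 m or angle between any of tip_box, jar, beaker, wash_bottle, spare_strip, cap's own z axis and vertical above 0.5 rad).
It also fails if it takes over 56 s, if anything falls off the work surface, if the arm or the gripper's body presses on something with over 40 N, if the wrist force passes 120 N, or if a joint passes its speed limit or range.

## Working session

There is one attempt and no reset: what is moved stays moved. The work goes in short steps, each a Python script; the robot and the scene stay as the last script left them, time stands still between calls to the robot, and variables do not carry over. Pictures are saved under pics/ and viewed, and the job is handed in when it is done.

```bash
ls; mkdir -p pics; python3 - <<'E'
from plant import robot,status,eyes
import cv2,numpy as np
s=status.observe(); print(s['time_s'],s['tcp_pos'],s['orientation'],s['width'],robot.grip_depth)
for n in('side','top'):
    d=eyes.snapshot(n); cv2.imwrite(f'pics/{n}0.png',cv2.resize(d['pixels'][:,:,::-1],(800,600),interpolation=cv2.INTER_CUBIC))
    cv2.imwrite(f'pics/{n}0_raw.png',d['pixels'][:,:,::-1])
    print(n,d['fx'],d['fy'],d['cx'],d['cy'],d['extrinsics'])
E
```

```text
pics
0.0 [0.23868251 0.52250856 0.2303753 ] [[-1.06450451e-03 -9.09485128e-01  4.15735093e-01]
 [-1.41449849e-03  4.15736283e-01  9.09484108e-01]
 [-9.99998433e-01  3.80093272e-04 -1.72901849e-03]] 0.9997403517029574 0.0187
side 489.7376086720949 489.7376086720949 283.6595882999272 206.52371579894182 [[-0.9896039  -0.06498603  0.12830015  0.39843998]
 [-0.14254162  0.56185353 -0.81486348  0.8473546 ]
 [-0.01913115 -0.8246802  -0.56527566  0.69105205]
 [ 0.          0.          0.          1.        ]]
top 412.11603970670063 412.11603970670063 279.0904008168293 209.9838540069625 [[ 0.00526967 -0.99341016  0.1144923   0.39927133]
 [-0.99993902 -0.00634591 -0.0090377  -0.04007336]
 [ 0.0097047  -0.11443769 -0.99338302  1.02792935]
 [ 0.          0.          0.          1.        ]]
```

View pics/side0.png

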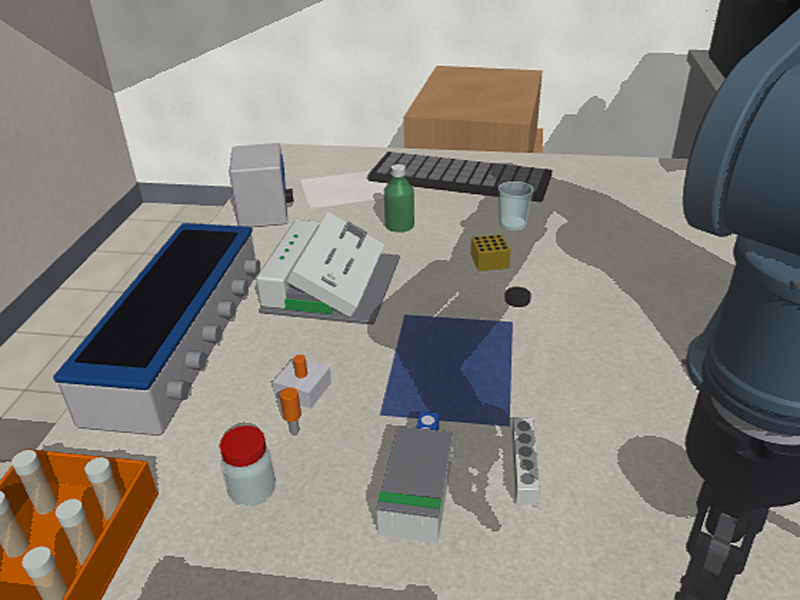

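View pics/top0.png

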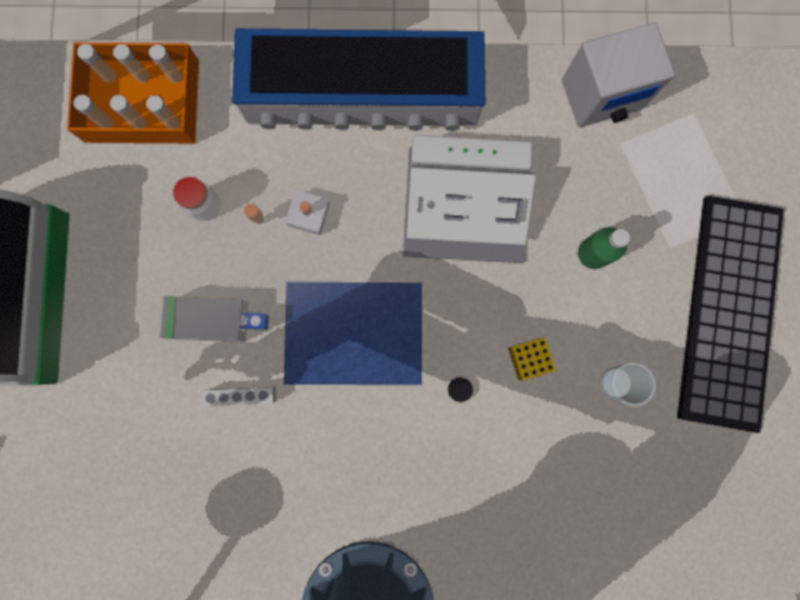

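The top view shows the dock at (205,318) with the blue strip end sticking out at (255,320), and the deck at (470,210). One pin is in its stand at (306,208) and another stands loose at (253,212). The side view shows the same: the stand pin's head at (300,365), the loose pin at (290,405), the strip end at (428,420) and the nest at (340,260). Next I'll take close crops.

```bash
cat > h.py <<'E'
import cv2,numpy as np
from plant import robot,status,eyes
def snap(n):
    d=eyes.snapshot(n); d['bgr']=d['pixels'][:,:,::-1].copy(); return d
def crop(d,x0,y0,x1,y1,k,name):
    im=cv2.resize(d['bgr'][y0:y1,x0:x1],None,fx=k,fy=k,interpolation=cv2.INTER_NEAREST); cv2.imwrite('pics/'+name+'.png',im)
def ray(d,uv):
    E=np.array(d['extrinsics']); c=np.array([(uv[0]-d['cx'])/d['fx'],(uv[1]-d['cy'])/d['fy'],1.])
    return E[:3,3],E[:3,:3]@c
def plane(d,uv,z):
    o,r=ray(d,uv); return o+r*(z-o[2])/r[2]
def tri(d1,uv1,d2,uv2):
    o1,r1=ray(d1,uv1);o2,r2=ray(d2,uv2); r1=r1/np.linalg.norm(r1);r2=r2/np.linalg.norm(r2)
    t=np.linalg.lstsq(np.stack([r1,-r2],1),o2-o1,rcond=None)[0]
    a=o1+t[0]*r1;b=o2+t[1]*r2
    return (a+b)/2,np.linalg.norm(a-b)
def proj(d,p):
    E=np.array(d['extrinsics']); c=E[:3,:3].T@(np.array(p)-E[:3,3]); return np.array([d['fx']*c[0]/c[2]+d['cx'],d['fy']*c[1]/c[2]+d['cy']])
E
python3 - <<'E'
from h import *
import pickle
s=snap('side');t=snap('top');pickle.dump((s,t),open('v0.pkl','wb'))
crop(t,105,110,245,215,5,'t_left'); crop(t,275,90,385,190,6,'t_deck')
crop(s,145,240,245,315,8,'s_pins'); crop(s,175,140,285,230,7,'s_deck'); crop(s,255,280,385,385,6,'s_dock')
s2=snap('side');print(np.abs(s2['bgr'].astype(int)-s['bgr']).max())
E
```

```text
97
```

View pics/t_left.png

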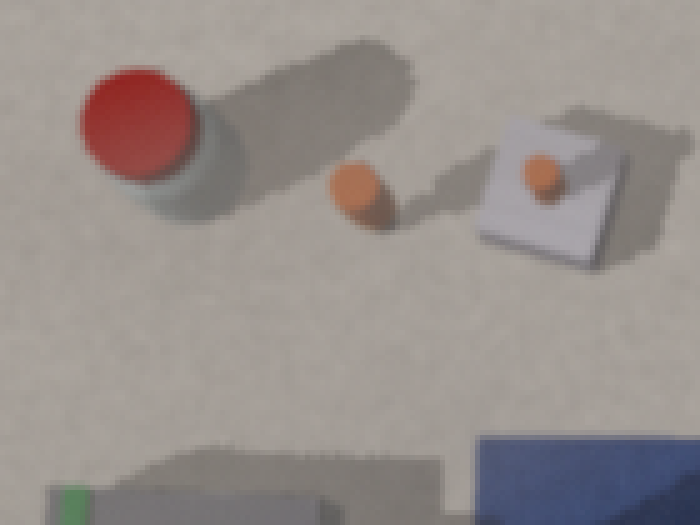

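View pics/t_deck.png

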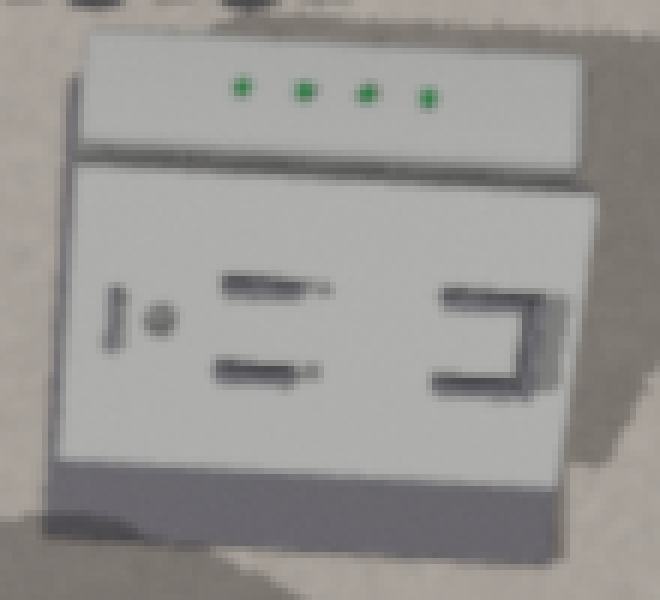

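View pics/s_pins.png

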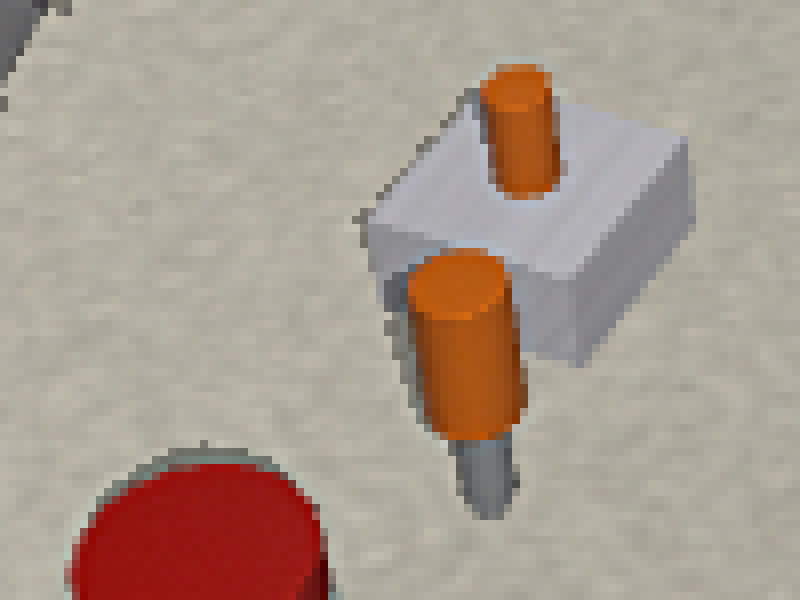

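View pics/s_deck.png

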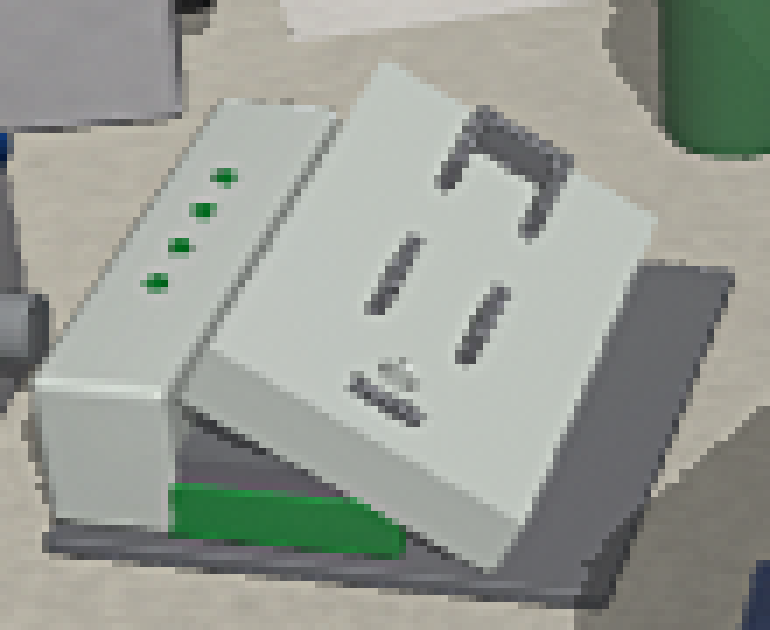

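View pics/s_dock.png

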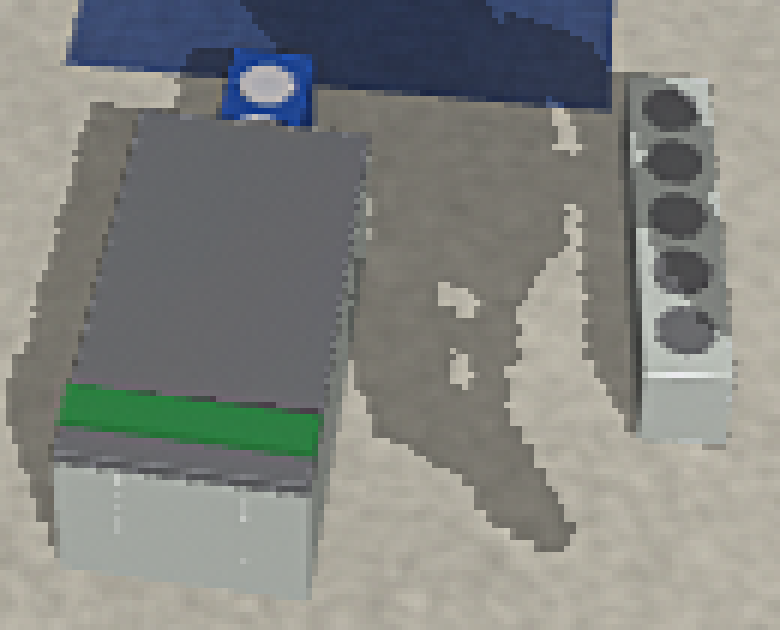

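These crops settle the candidates. Blue strip: the end poking out of the dock, side crop raw (299,294), top (178,224). The look-alike is the white spare strip at side (369,325), which has no blue and no ear. Pin: the small head in the stand at side (210,255), top (213,145). The look-alike is the larger loose pin at side (203,283), top (177,147), with its shank showing. I choose the pin in the stand, whose head is smaller. Next I'll fit sub-pixel edges and triangulate.

```bash
cat >> h.py <<'E'
def c2r(p,off,k): return np.array([off[0]+(p[0]+.5)/k-.5,off[1]+(p[1]+.5)/k-.5])
def edge(d,a,b,half=3.0,trim=.12,chan=None):
    """subpixel edge line near rough segment a-b -> (point,dir)"""
    g=d['bgr'].astype(np.float32); g=g.mean(2) if chan is None else g[:,:,chan]
    g=cv2.GaussianBlur(g,(0,0),0.8)
    a=np.array(a,float);b=np.array(b,float);u=(b-a)/np.linalg.norm(b-a);n=np.array([-u[1],u[0]])
    L=np.linalg.norm(b-a);ts=np.arange(trim*L,(1-trim)*L,.5);ss=np.arange(-half-.5,half+.51,.1)
    P=a+ts[:,None,None]*u+ss[None,:,None]*n
    v=cv2.remap(g,P[...,0].astype(np.float32),P[...,1].astype(np.float32),cv2.INTER_LINEAR)
    gr=np.gradient(v,axis=1)
    sg=np.sign(np.median(gr.sum(1))); gr=np.clip(gr*sg,0,None)
    k=gr.argmax(1); w=np.abs(ss[None]-ss[k][:,None])<1.2; W=gr*w
    s=(W*ss).sum(1)/(W.sum(1)+1e-9)
    pts=(a+ts[:,None]*u+s[:,None]*n).astype(np.float32)
    l=cv2.fitLine(pts,cv2.DIST_HUBER,0,.01,.01).ravel()
    r=(pts-l[2:])@np.array([-l[1],l[0]])
    return l[2:].astype(float),l[:2].astype(float),np.median(np.abs(r))
def isect(l1,l2):
    t=np.linalg.solve(np.stack([l1[1],-l2[1]],1),l2[0]-l1[0]); return l1[0]+t[0]*l1[1]
def quad(d,c,**k):
    c=[np.array(x,float) for x in c];L=[edge(d,c[i],c[(i+1)%len(c)],**k) for i in range(len(c))]
    return [isect(L[i-1],L[i]) for i in range(len(c))],[round(float(l[2]),2) for l in L]
E
cat > m1.py <<'E'
from h import *
import pickle
s,t=pickle.load(open('v0.pkl','rb'))
# deck corners ++ , +-, --, -+
tc=[c2r(p,(275,90),6) for p in [(76,163),(598,193),(557,490),(58,461)]]
sc=[c2r(p,(175,140),7) for p in [(213,345),(386,63),(655,213),(520,521)]]
tq,e1=quad(t,tc);sq,e2=quad(s,sc,half=2.5)
print(e1,e2);print(np.round(np.array(tq)-tc,2).tolist(),np.round(np.array(sq)-sc,2).tolist())
P=[];
for a,b in zip(tq,sq):
    p,g=tri(t,a,s,b);P.append(p);print(np.round(p*1e3,1),round(g*1e3,2))
h,g=tri(t,c2r((160,320),(275,90),6),s,c2r((400,374),(175,140),7));print('hole',np.round(h*1e3,1),g*1e3)
M=np.array([[60,120,0],[60,-85,0],[-60,-85,0],[-60,120,0]])/1e3;P=np.array(P)
mc=M.mean(0);pc=P.mean(0);U,S,V=np.linalg.svd((M-mc).T@(P-pc));R=(V.T@np.diag([1,1,np.linalg.det(V.T@U.T)])@U.T)
o=pc-R@mc;print('deck R',np.round(R,4),'o',np.round(o*1e3,1));print('res',np.round((P-(M@R.T+o))*1e3,1).tolist())
print('hole pred',np.round((R@[0,.082,0]+o)*1e3,1))
E
python3 m1.py
```

```text
[0.15, 0.15, 0.18, 0.1] [0.05, 1.13, 0.11, 0.09]
[[0.19, 0.06], [0.33, 0.2], [-0.02, -0.17], [0.27, -0.23]] [[-0.49, 0.28], [1.52, -3.18], [-0.47, 3.13], [0.6, 0.54]]
[726.8 -67.2  90.9] 2.04
[ 711.8 -269.9  100.3] 4.14
[ 614.8 -268.4   22.4] 1.43
[622.9 -62.   31.2] 0.1
hole [ 672.6 -101.4   62.2] 1.297167522248902
deck R [[ 0.824   0.0525 -0.5642]
 [-0.041   0.9986  0.033 ]
 [ 0.5652 -0.0041  0.825 ]] o [ 668.1 -184.3   61.3]
res [[2.9, -0.2, -3.8], [-1.3, 1.8, 4.8], [0.5, -1.7, -5.3], [-2.1, 0.1, 4.3]]
hole pred [ 672.4 -102.4   60.9]
```

```bash
cat > m1.py <<'E'
from h import *
import pickle
s,t=pickle.load(open('v0.pkl','rb'))
T=lambda x,y:c2r((x,y),(275,90),6)
S=lambda x,y:c2r((x,y),(175,140),7)
tc=[T(76,163),T(598,193),T(557,490),T(58,461)]
sc=[S(213,345),S(386,63),S(655,213),S(520,521)]
tq,e1=quad(t,tc)
L=[edge(s,sc[0],sc[1],half=2.5),None,edge(s,sc[2],sc[3],half=2.5),edge(s,sc[3],sc[0],half=2.5)]
a=edge(s,S(386,63),S(462,106),half=2,trim=.1);b=edge(s,S(582,170),S(655,213),half=2,trim=.1)
print(a,b)
d=b[0]-a[0];L[1]=(a[0],d/np.linalg.norm(d),0)
sq=[isect(L[i-1],L[i]) for i in range(4)]
print(np.round(np.array(sq)-sc,2).tolist())
P=[]
for a,b in zip(tq,sq):
    p,g=tri(t,a,s,b);P.append(p);print(np.round(p*1e3,1),round(g*1e3,2))
M=np.array([[60,120,0],[60,-85,0],[-60,-85,0],[-60,120,0]])/1e3;P=np.array(P)
mc=M.mean(0);pc=P.mean(0);U,_,V=np.linalg.svd((M-mc).T@(P-pc));R=(V.T@np.diag([1,1,np.linalg.det(V.T@U.T)])@U.T)
o=pc-R@mc;print('deck R',np.round(R,4).tolist(),'o',np.round(o*1e3,1));print('res',np.round((P-(M@R.T+o))*1e3,1).tolist())
print('hole pred',np.round((R@[0,.082,0]+o)*1e3,1))
yaw=np.arctan2(-R[0,1],R[1,1]);print('yaw',np.degrees(yaw),'tilt',np.degrees(np.arcsin(R[2,0])))
# constrained: corner rays on the known heights per view
for nm,d,q in(('top',t,tq),('side',s,sq)):
    Q=np.array([plane(d,u,z) for u,z in zip(q,[.09,.09,.03,.03])])
    c,si=np.cos(np.pi/6),np.sin(np.pi/6)
    M2=np.array([[.06*c,.12],[.06*c,-.085],[-.06*c,-.085],[-.06*c,.12]])
    A=Q[:,0]+1j*Q[:,1];B=M2[:,0]+1j*M2[:,1];r=((A-A.mean())*np.conj(B-B.mean())).sum();r/=abs(r);oo=A.mean()-r*B.mean()
    print(nm,'o',oo*1e3,'yaw',np.degrees(np.angle(r)),'res',np.round((A-(r*B+oo))*1e3,1))
h,g=tri(t,T(160,320),s,S(400,374));print('hole',np.round(h*1e3,1),g*1e3)
E
python3 m1.py
```

```text
(array([236.21043396, 151.80744934]), array([0.86917287, 0.49450833]), np.float32(0.075742014)) (array([262.22769165, 166.95335388]), array([0.85265499, 0.52247441]), np.float32(0.07528917))
[[-0.49, 0.28], [-0.06, -0.58], [0.58, 0.73], [0.6, 0.54]]
[726.8 -67.2  90.9] 2.04
[ 716.2 -272.1   90.9] 1.8
[ 612.  -266.4   31.3] 0.19
[622.9 -62.   31.2] 0.1
deck R [[0.8666, 0.0523, -0.4963], [-0.0453, 0.9986, 0.0261], [0.497, -0.0001, 0.8678]] o [ 668.6 -184.4   61.1]
res [[-0.1, 0.1, 0.1], [0.1, -0.1, -0.0], [-0.1, 0.1, 0.0], [0.0, -0.1, -0.1]]
hole pred [ 672.8 -102.5   61.1]
yaw -2.99923309516353 tilt 29.80065510507468
top o (669.3868192695658-184.51195028278025j) yaw -2.9881594109702108 res [ 0.6+0.3j  0.6-0.2j -0.7-0.j  -0.6-0.j ]
side o (668.4598852739606-185.93432334206264j) yaw -2.9049065535938476 res [-0.3+0.5j -0.4+0.1j  0.1-0.4j  0.6-0.1j]
hole [ 672.6 -101.4   62.2] 1.297167522248902
```

Deck pose: origin (668.6, −184.5, 61) mm, yaw −3.0°, slope 29.8°, with corner residuals of 0.1 mm. Next, the dock, the strip end and the pin.

```bash
python3 - <<'E'
from h import *
import pickle
s,t=pickle.load(open('v0.pkl','rb'))
crop(t,108,200,200,250,8,'t_dock'); crop(s,270,280,340,320,11,'s_strip'); crop(t,195,128,235,168,14,'t_pin')
E
```

```text
(no output)
```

View pics/t_dock.png

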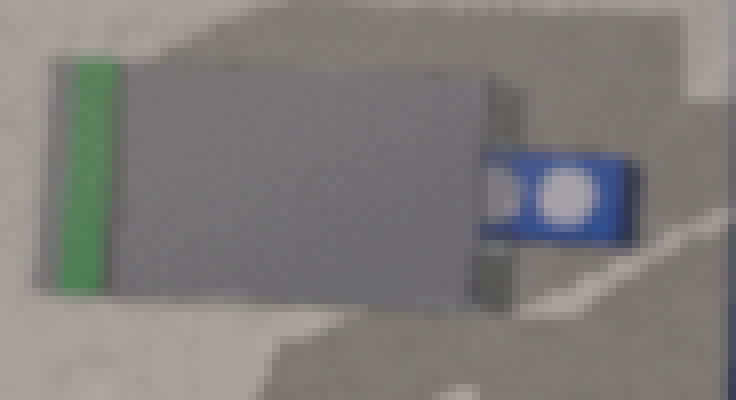

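View pics/s_strip.png

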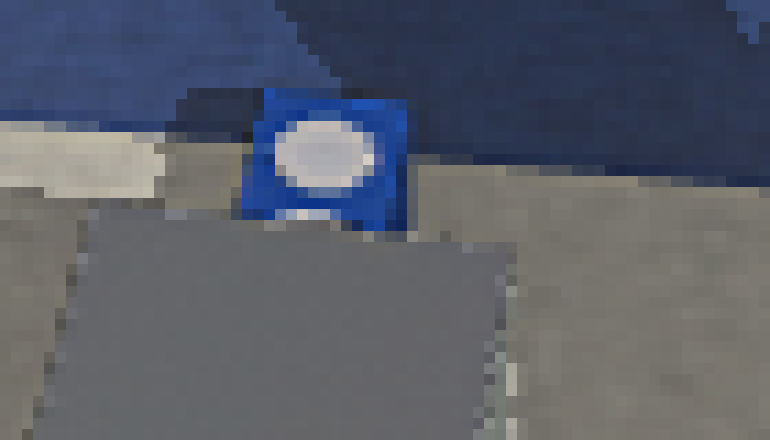

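View pics/t_pin.png

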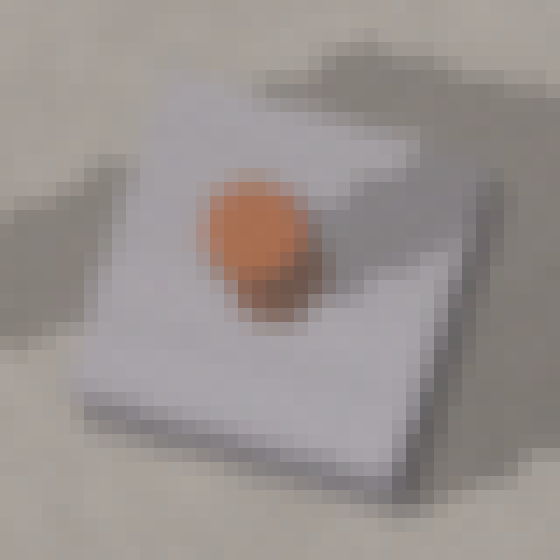

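```bash
cat > m2.py <<'E'
from h import *
import pickle
s,t=pickle.load(open('v0.pkl','rb'))
T=lambda x,y:c2r((x,y),(108,200),8)
S=lambda x,y:c2r((x,y),(255,280),6)
S2=lambda x,y:c2r((x,y),(270,280),11)
tc=[T(50,60),T(490,72),T(474,308),T(35,292)];sc=[S(55,458),S(140,110),S(371,135),S(312,490)]
tq,e1=quad(t,tc,half=2,trim=.2);sq,e2=quad(s,sc,half=2,trim=.2);print(e1,e2)
print(np.round(np.array(tq)-tc,2).tolist(),np.round(np.array(sq)-sc,2).tolist())
P=[]
for a,b in zip(tq,sq):
    p,g=tri(t,a,s,b);P.append(p);print(np.round(p*1e3,1),round(g*1e3,2))
for nm,d,q in(('top',t,tq),('side',s,sq)):
    Q=np.array([plane(d,u,.049) for u in q]); M2=np.array([[.035,.065],[.035,-.065],[-.035,-.065],[-.035,.065]])
    A=Q[:,0]+1j*Q[:,1];B=M2[:,0]+1j*M2[:,1];r=((A-A.mean())*np.conj(B-B.mean())).sum();r/=abs(r);oo=A.mean()-r*B.mean()
    print('dock',nm,'o',np.round(oo*1e3,1),'yaw',np.degrees(np.angle(r)),'res',np.round((A-(r*B+oo))*1e3,1))
# strip: top face end corners and sides
tl=[edge(t,T(520,153),T(612,158),half=1.5),edge(t,T(617,158),T(617,242),half=1.5,chan=0),edge(t,T(520,236),T(612,243),half=1.5)]
sl=[edge(s,S2(264,92),S2(243,215),half=1.5,chan=0),edge(s,S2(266,90),S2(405,101),half=1.5,chan=0),edge(s,S2(406,104),S2(390,228),half=1.5,chan=0)]
for i in(0,2):
    a=isect(tl[i],tl[1]);b=isect(sl[i],sl[1]);print('strip corner',a,b,[np.round(x*1e3,1) for x in tri(t,a,s,b)])
def mask_c(d,box,f):
    x0,y0,x1,y1=box;h=cv2.cvtColor(d['bgr'],cv2.COLOR_BGR2HSV).astype(int);m=np.zeros(h.shape[:2],np.uint8);m[y0:y1,x0:x1]=f(h[y0:y1,x0:x1])
    n,l,st,c=cv2.connectedComponentsWithStats(m);k=1+np.argmax(st[1:,4]);return c[k],st[k]
f=lambda h:(h[...,1]<70)&(h[...,2]>140)
# disc in top: box inside blue
ct,_=mask_c(t,(174,218,184,231),f);cs,_=mask_c(s,(293,290,306,299),f);print('disc',ct,cs,_,[np.round(x*1e3,1) for x in tri(t,ct,s,cs)])
# pin
og=lambda h:(h[...,0]<20)&(h[...,1]>110)&(h[...,2]>150)
a,st=mask_c(t,(205,138,222,155),og);print('pin top',a,st, c2r((253,228),(195,128),14))
p=c2r((253,228),(195,128),14);q=c2r((516,87),(145,240),8)
print('pin head top centre',[np.round(x*1e3,1) for x in tri(t,p,s,q)],[np.round(x*1e3,1) for x in tri(t,a,s,q)])
# stand top corners
T3=lambda x,y:c2r((x,y),(195,128),14);S3=lambda x,y:c2r((x,y),(145,240),8)
tc=[T3(177,80),T3(485,168),T3(393,480),T3(80,398)];
sc=[S3(368,218),S3(476,92),S3(688,140),S3(575,277)]
for a,b in zip(tc,sc): print('stand',[np.round(x*1e3,1) for x in tri(t,a,s,b)])
E
python3 m2.py
```

```text
[0.33, 0.44, 0.12, 0.08] [0.14, 0.66, 0.93, 0.1]
[[0.56, -2.52], [-0.52, 0.36], [-1.32, -0.13], [-0.14, 1.33]] [[-1.57, 0.6], [-0.07, -2.29], [-0.74, 0.18], [2.59, 1.59]]
[520.6 344.9  46.3] 4.71
[512.5 214.1  54.1] 0.29
[443.5 219.   50.9] 0.5
[443.3 347.3  45.9] 2.51
dock top o (480.9+281.3j) yaw -2.327068746039711 res [ 4.1-0.7j -0.3+0.5j  0.5+1.7j -4.2-1.5j]
dock side o (479.1+280.7j) yaw -1.36721414971138 res [ 2.1+2.3j  1. -5.9j  0.8+0.5j -3.9+3.1j]
strip corner [185.47117295 220.77337005] [293.5023029  288.07612266] [array([487.3, 175.8,  39.1]), np.float64(3.2)]
strip corner [184.57438307 228.3933418 ] [307.09602459 288.75428968] [array([465.1, 176.7,  41.4]), np.float64(4.2)]
disc [178.27906977 224.06976744] [299.         293.60416667] [295 291   9   6  48] [array([477., 192.,  42.]), np.float64(0.9)]
pin top [212.68 144.12] [210 142   6   6  25] [212.60714286 143.82142857]
pin head top centre [array([669.4, 111.7,  60.9]), np.float64(0.7)] [array([669.1, 111.6,  60.7]), np.float64(0.0)]
stand [array([705.7, 130.8,  29.7]), np.float64(0.7)]
stand [array([691.9,  76.3,  27.4]), np.float64(2.9)]
stand [array([632.5,  90.8,  29.6]), np.float64(1.1)]
stand [array([647.5, 146.3,  30.1]), np.float64(0.3)]
```

```bash
cat > m3.py <<'E'
from h import *
import pickle
s,t=pickle.load(open('v0.pkl','rb'))
T=lambda x,y:c2r((x,y),(108,200),8)
S=lambda x,y:c2r((x,y),(255,280),6)
S2=lambda x,y:c2r((x,y),(270,280),11)
tc=[T(50,60),T(490,72),T(474,308),T(35,292)];sc=[S(55,458),S(140,110),S(371,135),S(312,490)]
for nm,d,q in(('top',t,tc),('side',s,sc)):
    Q=np.array([plane(d,u,.049) for u in q]); M2=np.array([[.035,.065],[.035,-.065],[-.035,-.065],[-.035,.065]])
    A=Q[:,0]+1j*Q[:,1];B=M2[:,0]+1j*M2[:,1];r=((A-A.mean())*np.conj(B-B.mean())).sum();r/=abs(r);oo=A.mean()-r*B.mean()
    print('dock',nm,'o',np.round(oo*1e3,1),'yaw',np.degrees(np.angle(r)),'res',np.round((A-(r*B+oo))*1e3,1))
    so=oo+r*(-.045j);print(' strip origin',so*1e3,'disc-48',(so-r*.048j)*1e3,'end',(so-.06j*r)*1e3)
for a,b in zip(tc,sc): print([np.round(x*1e3,1) for x in tri(t,a,s,b)])
# yaw from long edges
for a,b in((0,1),(2,3)):
    for tr in(.3,):
        e=edge(t,tc[a],tc[b],half=1.2,trim=tr);p,q=plane(t,e[0]-20*e[1],.049),plane(t,e[0]+20*e[1],.049);v=q-p;print('edge yaw',np.degrees(np.arctan2(v[0],-v[1])),e[2])
E
python3 m3.py
```

```text
dock top o (480.4+280.4j) yaw -1.4356210745361246 res [-0.4+0.6j  0.1-0.4j -0.2+0.1j  0.5-0.3j]
 strip origin (479.2327762031788+235.396506018206j) disc-48 (478.0301989468907+187.41157288349527j) end (477.72955463281863+175.4153395998176j)
dock side o (479.1+281j) yaw -1.4876910827220526 res [-0.3+0.5j  0.2-0.4j -0.3-0.4j  0.4+0.3j]
 strip origin (477.88525258535265+236.0476676838696j) disc-48 (476.6390674562869+188.06384725839604j) end (476.3275211740205+176.06789215202764j)
[array([516.1, 345.2,  48.5]), np.float64(1.1)]
[array([513.3, 214.2,  48.5]), np.float64(1.2)]
[array([442.8, 216.4,  48.9]), np.float64(1.4)]
[array([446.9, 346.3,  47.9]), np.float64(1.3)]
edge yaw -6.6758867820432455 0.3940974
edge yaw -0.47630506979405746 0.11496911
```

```bash
cat > geo.py <<'E'
from h import *
DY=np.radians(-3.0); DO=np.array([.6687,-.1847,.0605])
def Rz(a): c,s=np.cos(a),np.sin(a); return np.array([[c,-s,0],[s,c,0],[0,0,1.]])
def Ry(a): c,s=np.cos(a),np.sin(a); return np.array([[c,0,s],[0,1,0],[-s,0,c]])
DR=Rz(DY)@Ry(-np.pi/6)            # deck frame
# tool frame from object frame: tool x=-obj z, tool z=sg*obj x, y = z x x
def tool(Ro,sg=1):
    x=-Ro[:,2];z=sg*Ro[:,0];y=np.cross(z,x);return np.stack([x,y,z],1)
GD=robot.grip_depth
def deckpt(p): return DO+DR@np.array(p)
E
python3 - <<'E'
from geo import *
import pickle
s,t=pickle.load(open('v0.pkl','rb'))
print('mat',[np.round(plane(t,(u*.7,v*.7),0)*1e3) for u,v in((285,283),(422,283),(422,384),(285,384))])
print('spare',plane(t,(238*.7,396*.7),.03),'bigpin',plane(t,(253*.7,212*.7),.07),'jar',plane(t,(190*.7,193*.7),.085))
print(np.round(DR,3))
print('now',status.observe()['joints'])
for sg in(1,-1):
  for nm,p,R in(('grab',[.4765,.195,.009],Rz(np.radians(-1.45))),('mat',[.45,.07,.005],Rz(0)),('deck',deckpt([0,0,.004]),DR),('deckup',deckpt([0,0,.08]),DR),('pin',[.6693,.1117,.034],Rz(0)),('pinup',[.6693,.1117,.12],Rz(0)),('pinin',deckpt([0,.082,.012]),DR),('pinhi',deckpt([0,.082,.09]),DR)):
    q=robot.ik(np.array(p),tool(R,sg)); print(sg,nm,None if q is None else np.round(q,2))
E
```

```text
mat [array([547., 151.,   0.]), array([548., -90.,   0.]), array([372., -91.,   0.]), array([371., 146.,   0.])]
spare [0.35110921 0.21845156 0.03      ] bigpin [0.6553596  0.19422561 0.07      ] jar [0.68246297 0.29475535 0.085     ]
[[ 0.865  0.052 -0.499]
 [-0.045  0.999  0.026]
 [ 0.5    0.     0.866]]
now [ 9.35726643e-01  1.81166739e-01  1.60741696e+00 -2.14326494e-05
  1.35379727e+00 -2.06283661e-01]
1 grab [ 0.16  0.37  1.89 -0.    0.88  0.18]
1 mat [-0.11  0.28  2.04 -0.    0.83 -0.11]
1 deck [-0.56  0.39  1.83  0.52  0.51 -0.9 ]
1 deckup [-0.59  0.2   1.9   0.46  0.62 -0.86]
1 pin [-0.01  0.62  1.44 -0.    1.08 -0.01]
1 pinup [-0.01  0.51  1.41 -0.    1.22 -0.01]
1 pinin [-0.41  0.34  1.88  0.41  0.46 -0.69]
1 pinhi [-0.44  0.14  1.96  0.35  0.58 -0.64]
-1 grab [ 0.16  0.37  1.89 -0.    0.88 -2.96]
-1 mat [-0.11  0.28  2.04 -0.    0.83  3.03]
-1 deck [-0.56  0.39  1.83  0.52  0.51  2.24]
-1 deckup [-0.59  0.2   1.9   0.46  0.62  2.28]
-1 pin None
-1 pinup None
-1 pinin [-0.41  0.34  1.88  0.41  0.46  2.45]
-1 pinhi [-0.44  0.14  1.96  0.35  0.58  2.5 ]
```

```bash
python3 - <<'E'
from geo import *
R=tool(Rz(np.radians(-1.45)))
robot.movep(np.array([.4765,.195,.12]),R); print(status.observe()['time_s'])
print(robot.move_l(np.array([.4765,.195,.0085]),feed=.12,threshold=12))
o=status.observe();print(o['time_s'],o['tcp_pos'])
robot.grab(grip_force=60);o=status.observe();print(o['time_s'],o['width'],o['wrist_force'],o['tcp_pos'])
s,t=snap('side'),snap('top');crop(s,220,220,420,370,4,'g_s');crop(t,100,180,240,285,5,'g_t')
E
```

```text
1.8
False
2.875 [0.47719003 0.19521994 0.00920297]
3.45 0.2938055243167542 [-0.55856715 -0.726121    5.23319904] [0.4767098 0.1950582 0.0089088]
```

View pics/g_s.png

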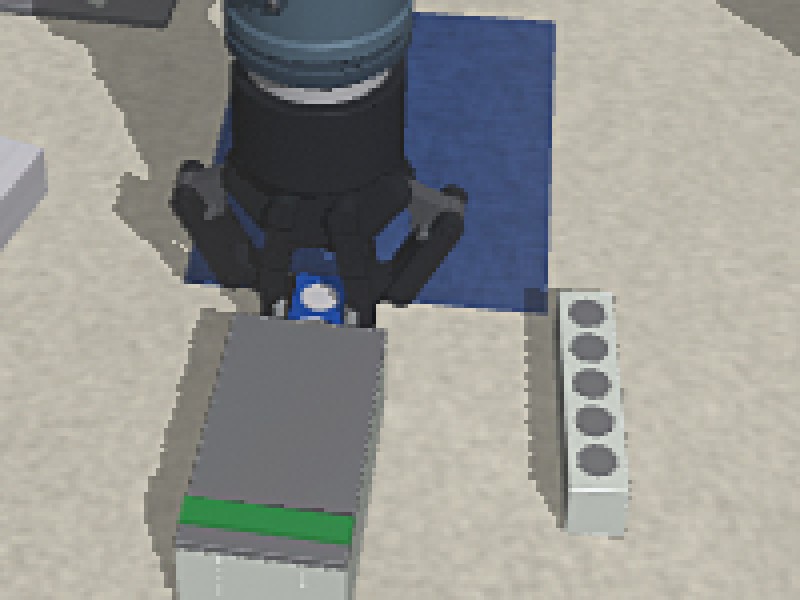

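View pics/g_t.png

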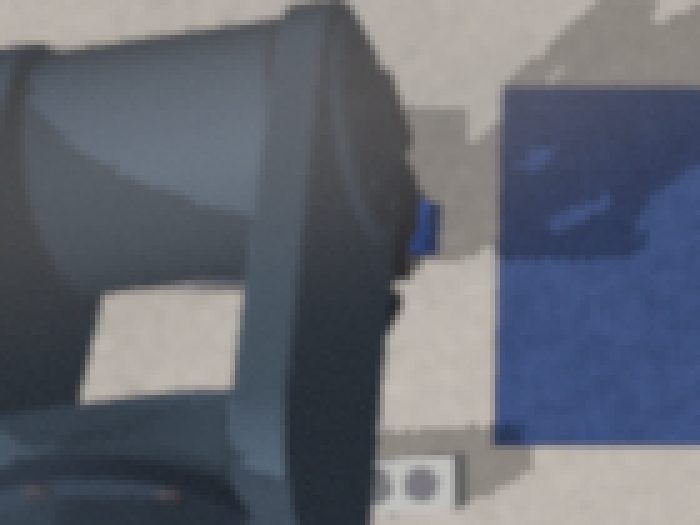

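The strip is gripped: width is about 25 mm, and the side crop shows the blue end at (318,297) between the pads. Now I'll draw it out.

```bash
python3 - <<'E'
from geo import *
p=np.array(status.observe()['tcp_pos']); d=-Rz(np.radians(-1.45))[:,1]
robot.move_l(p+[0,0,.001],feed=.03)
print(robot.move_l(p+d*.135+[0,0,.001],feed=.12,threshold=25))
o=status.observe();print(o['time_s'],o['tcp_pos'],o['wrist_force'],o['width'])
s=snap('side');crop(s,220,190,420,340,4,'p_s')
E
```

```text
False
5.075 [0.47324936 0.0605218  0.00989495] [ 0.14792616  0.41119296 -0.51649796] 0.29543487782364414
```

View pics/p_s.png

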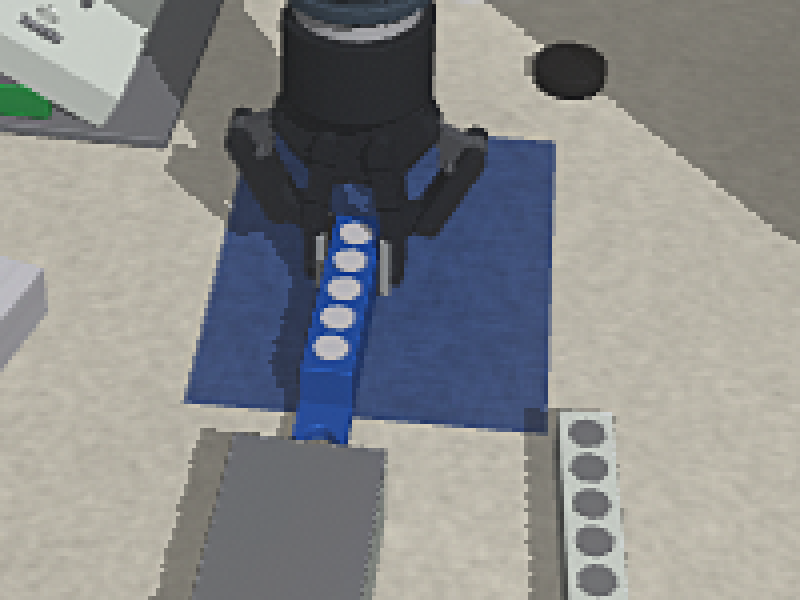

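The strip is out and level, with all five discs visible from (355,233) to (330,347). I'll carry it to mid-mat, lower it to contact and release.

```bash
python3 - <<'E'
from geo import *
p=np.array(status.observe()['tcp_pos'])
robot.move_l(np.array([.46,-.01,p[2]+.004]),rot=tool(Rz(0)),feed=.15)
print(robot.move_l(np.array([.46,-.01,-.0012]),feed=.03,threshold=5))
o=status.observe();print(o['time_s'],o['tcp_pos'],o['wrist_force'])
robot.ungrasp();print(status.observe()['time_s'])
robot.move_l(np.array([.46,-.01,.09]),feed=.2)
robot.movep(np.array([.36,-.12,.2]),tool(Rz(0)))
robot.sleep(.1)
o=status.observe();print(o['time_s'])
import pickle
s,t=snap('side'),snap('top');pickle.dump((s,t),open('v1.pkl','wb'));crop(s,230,170,400,300,4,'m_s');crop(t,170,190,310,290,5,'m_t')
E
```

```text
True
6.2167 [ 4.59842113e-01 -9.47917547e-03  4.08771523e-05] [-1.36069059  0.23193143  5.60484203]
6.8333
8.3
```

View pics/m_s.png

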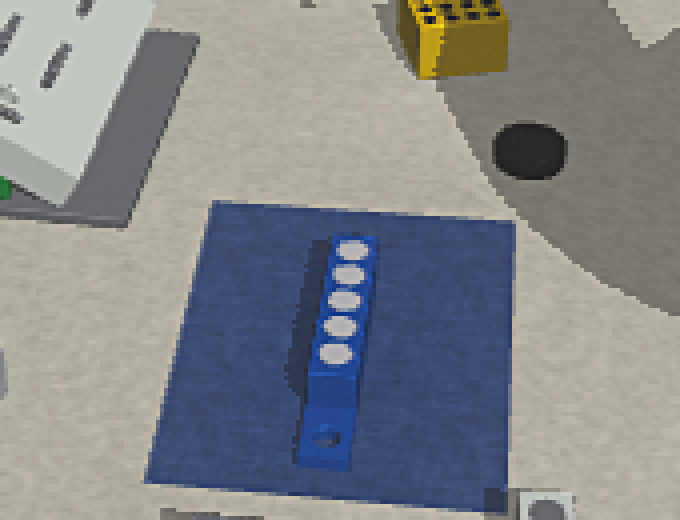

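View pics/m_t.png

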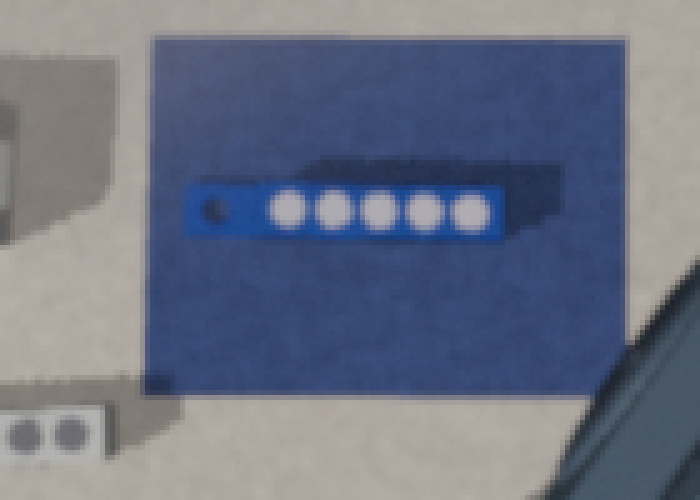

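The strip lies flat on the mat and is released. In the side crop its discs run from (352,250) to (335,353), with the ear hole at (326,436). I'll measure it from the discs.

```bash
cat > m4.py <<'E'
from geo import *
import pickle,sys
def discs(d,box):
    x0,y0,x1,y1=box;k=4
    im=cv2.resize(d['bgr'][y0:y1,x0:x1],None,fx=k,fy=k,interpolation=cv2.INTER_CUBIC)
    m=((im[...,2]>115)).astype(np.uint8)  # red channel separates silver from blue
    n,l,st,c=cv2.connectedComponentsWithStats(m)
    return np.array([c2r(c[i],(x0,y0),k) for i in range(1,n) if 300<st[i,4]<5000 ]),[st[i,4] for i in range(1,n)]
if __name__=='__main__':
    s,t=pickle.load(open('v1.pkl','rb'))
    a,sa=discs(t,(205,224,274,242));b,sb=discs(s,(305,228,328,265));print(sa,sb)
    a=a[np.argsort(a[:,0])];b=b[np.argsort(-b[:,1])]
    P=np.array([tri(t,x,s,y)[0] for x,y in zip(a,b)]);print([round(tri(t,x,s,y)[1]*1e3,2) for x,y in zip(a,b)]);print(np.round(P*1e3,1))
    for d,q in((t,a),(s,b)):
        Q=np.array([plane(d,u,.030) for u in q]);c=Q.mean(0);v=Q[0]-Q[-1];print(np.round(c*1e3,1),'yaw',np.degrees(np.arctan2(-v[0],v[1])),np.linalg.norm(v)/4)
    v=P[0]-P[-1];print('yaw',np.degrees(np.arctan2(-v[0],v[1])),P.mean(0))
E
python3 m4.py
```

```text
[np.int32(642), np.int32(677), np.int32(671), np.int32(650), np.int32(663)] [np.int32(470), np.int32(496), np.int32(515), np.int32(536), np.int32(556)]
[np.float64(1.11), np.float64(1.13), np.float64(1.18), np.float64(1.29), np.float64(1.03)]
[[460.8  75.9  32.2]
 [460.5  53.9  32.1]
 [460.2  32.   32. ]
 [459.8  10.   32.3]
 [459.4 -12.   32.3]]
[460.9  32.1  30. ] yaw -0.9270992792949401 0.02202829906033334
[459.8  29.3  30. ] yaw -0.8692911868342604 0.02209756187045691
yaw -0.906107702387766 [0.46014704 0.03196015 0.03216698]
```

```bash
python3 - <<'E'
from geo import *
R=tool(Rz(np.radians(-.9)))
robot.movep(np.array([.4602,.031,.10]),R)
print(robot.move_l(np.array([.4602,.031,.004]),feed=.12,threshold=12))
robot.grab(grip_force=60);o=status.observe();print(o['time_s'],o['width'],o['wrist_force'],o['tcp_pos'])
robot.move_l(np.array([.4602,.031,.13]),feed=.2)
# to hover: strip bottom 45mm above deck
robot.movep(deckpt([0,0,.004+.06]),tool(DR));print(status.observe()['time_s'])
robot.move_l(deckpt([0,0,.004+.025]),feed=.1)
robot.sleep(.2);o=status.observe();print(o['time_s'],(DR.T@(o['tcp_pos']-DO))*1e3,np.round(tool(DR).T@o['orientation'],4).tolist(),o['wrist_force'])
import pickle
s,t=snap('side'),snap('top');pickle.dump((s,t),open('v2.pkl','wb'));crop(s,165,110,305,215,5,'n_s');crop(t,270,90,390,190,6,'n_t')
E
```

```text
False
10.775 0.29578864102337915 [0.2153739  0.14723128 4.78128722] [0.46076528 0.03096424 0.00444863]
12.6167
13.3167 [ 0.59915101 -0.04009765 29.61361971] [[1.0, 0.0004, -0.0009], [-0.0004, 1.0, 0.0004], [0.0009, -0.0004, 1.0]] [-0.02121204 -0.08574594 -1.02277958]
```

View pics/n_s.png

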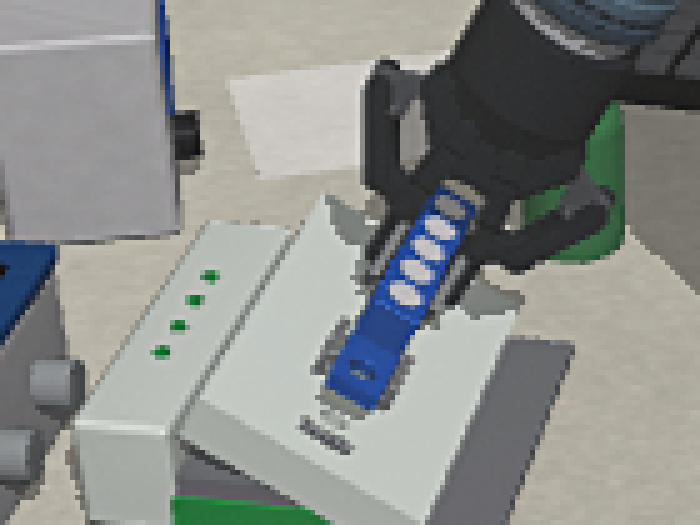

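View pics/n_t.png

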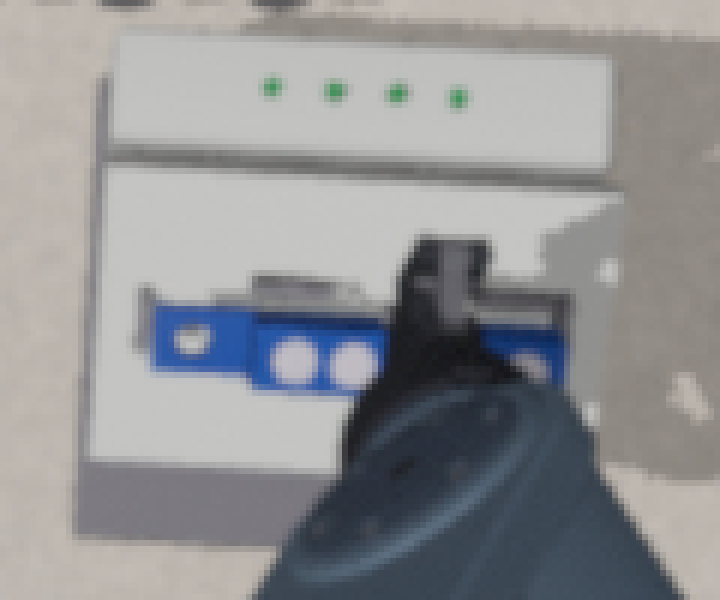

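```bash
cat > m5.py <<'E'
from m4 import *
s,t=pickle.load(open('v2.pkl','rb'))
a,sa=discs(t,(314,145,333,156));b,sb=discs(s,(240,150,258,174));print(a,sa,b,sb)
a=a[np.argsort(a[:,0])][:2];b=b[np.argsort(-b[:,1])][:2]
TZ=29.6-4.4
for x,y in zip(a,b):
    p,g=tri(t,x,s,y);print('disc in deck',np.round(DR.T@(p-DO)*1e3,1),round(g*1e3,2),'expect z',TZ+30)
# per view: rays onto plane deck z = TZ+30
def dplane(d,uv,z):
    o,r=ray(d,uv);o=DR.T@(o-DO);r=DR.T@r;return (o+r*(z-o[2])/r[2])
for n,d,q in(('top',t,a),('side',s,b)):
    Q=np.array([dplane(d,u,(TZ+30)/1e3) for u in q]);print(n,np.round(Q*1e3,1))
T=lambda x,y:c2r((x,y),(270,90),6)
S=lambda x,y:c2r((x,y),(165,110),5)
# ear top face corners : top view, side view ( +x+y , -x+y )
tl=[edge(t,T(155,304),T(248,310),half=1.5,chan=2),edge(t,T(155,308),T(152,368),half=1.5,chan=2),edge(t,T(152,369),T(246,373),half=1.5,chan=2)]
sl=[edge(s,S(360,330),S(328,377),half=1.5,chan=2,trim=.2),edge(s,S(330,384),S(372,408),half=1.5,chan=2),edge(s,S(405,352),S(376,403),half=1.5,chan=2,trim=.2)]
for i,nm in((0,'+x'),(2,'-x')):
    u=isect(tl[i],tl[1]);v=isect(sl[i],sl[1]);print(nm,u,v,tl[i][2],sl[i][2],'top:',np.round(dplane(t,u,(TZ+8)/1e3)*1e3,1),'side(z8):',np.round(dplane(s,v,(TZ+8)/1e3)*1e3,1),np.round(dplane(s,v,(TZ+0)/1e3)*1e3,1))
# deck hole seen initially
s0,t0=pickle.load(open('v0.pkl','rb'))
print('deck hole',dplane(t0,c2r((160,320),(275,90),6),0)*1e3,dplane(s0,c2r((400,373),(175,140),7),0)*1e3)
u=T(192,340);print('ear hole top', dplane(t,u,(TZ+8)/1e3)*1e3,'side',dplane(s,S(362,370),(TZ+8)/1e3)*1e3)
E
python3 m5.py
```

```text
[[318.66950758 149.83270202]
 [328.37895859 150.52329476]] [np.int32(792), np.int32(821), np.int32(133)] [[252.50613497 155.15107362]
 [250.17126866 159.37425373]
 [247.90466102 163.72881356]
 [254.64880952 168.99156746]
 [245.57378706 168.33726415]] [np.int32(134), np.int32(194), np.int32(326), np.int32(252), np.int32(335), np.int32(354), np.int32(504), np.int32(371)]
disc in deck [-8.1 44.4 64.3] 22.04 expect z 55.2
disc in deck [-1.6 21.6 41.9] 2.75 expect z 55.2
top [[ 0.8 45.2 55.2]
 [ 0.5 22.9 55.2]]
side [[-19.7  24.9  55.2]
 [  0.4  42.2  55.2]]
+x [295.82202166 140.1184233 ] [228.91455622 186.46389285] 0.03913232 0.06672773 top: [14.8 98.1 33.2] side(z8): [ 14.  108.4  33.2] [13.7 97.6 25.2]
-x [295.16218361 151.33836152] [239.87357718 192.41446923] 0.11611432 0.16340142 top: [-11.9  97.8  33.2] side(z8): [-14.6 107.4  33.2] [-15.1  96.6  25.2]
deck hole [ 0.70877654 83.45531601  0.        ] [-7.85539379e-02  8.03515653e+01  0.00000000e+00]
ear hole top [ 1.13719108 83.67141542 33.2       ] side [ 0.63287658 82.91244513 33.2       ]
```

The camera bias nearly cancels when the strip is compared with the deck hole: the strip sits about +0.4 mm in x and −0.2 mm in y. I'll correct that and insert with a force stop.

```bash
python3 - <<'E'
from geo import *
c=np.array([-.0005,.0002])
def show(): 
    o=status.observe();print(round(o['time_s'],2),'deckframe tcp',np.round((DR.T@(o['tcp_pos']-DO))*1e3,2),'F',np.round(DR.T@o['wrist_force'],1))
robot.move_l(deckpt([*c,.004+.019]),feed=.05);show()
print(robot.move_l(deckpt([*c,.004-.002]),feed=.03,threshold=8));show()
s,t=snap('side'),snap('top');crop(s,165,110,305,215,5,'i_s');crop(t,270,90,390,190,6,'i_t')
E
```

```text
13.68 deckframe tcp [-0.98  0.31 22.62] F [-0.7  1.  -0.4]
True
14.3 deckframe tcp [-0.85  0.3   3.79] F [-1.   1.   5.9]
```

View pics/i_s.png

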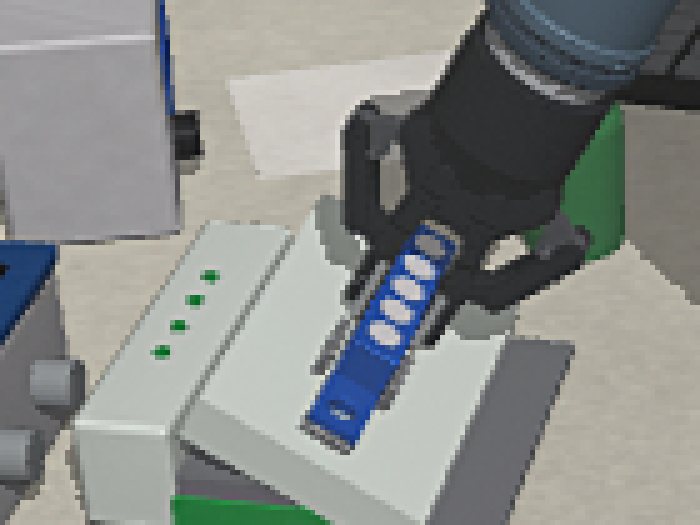

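View pics/i_t.png

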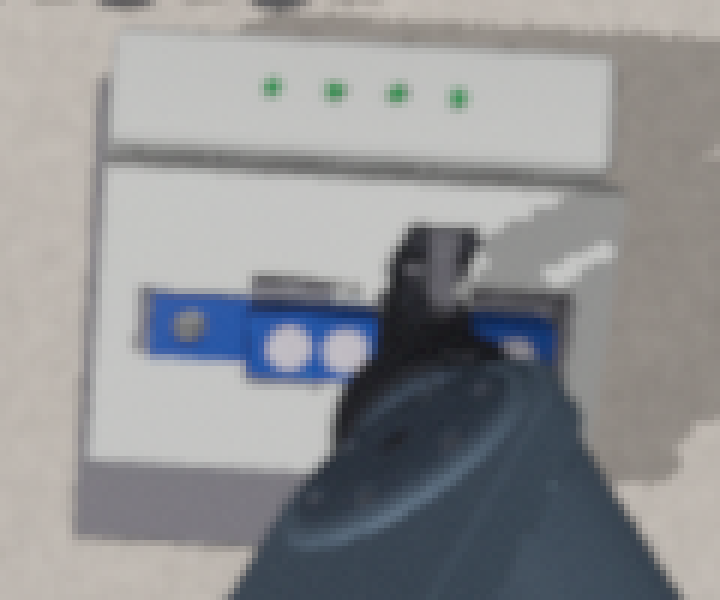

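The strip went down freely to the floor (TCP at deck z 3.8 against 4.4 expected when seated). I'll release it, back off and check.

```bash
python3 - <<'E'
from geo import *
import pickle
robot.ungrasp()
p=status.observe()['tcp_pos'];robot.move_l(np.array(p)+DR@[0,0,.10],feed=.2)
robot.movep(np.array([.6693,.1117,.13]),tool(Rz(0)))
o=status.observe();print(o['time_s'])
s,t=snap('side'),snap('top');pickle.dump((s,t),open('v3.pkl','wb'));crop(s,165,110,305,215,5,'r_s');crop(t,270,90,390,190,6,'r_t')
E
```

```text
16.8167
```

View pics/r_s.png

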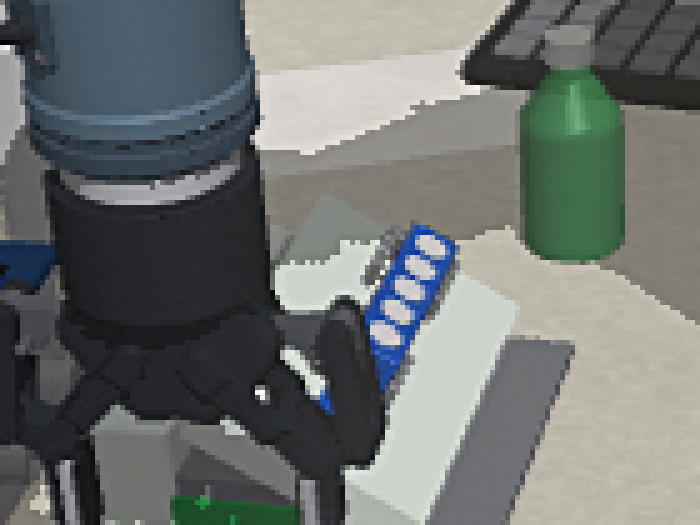

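View pics/r_t.png

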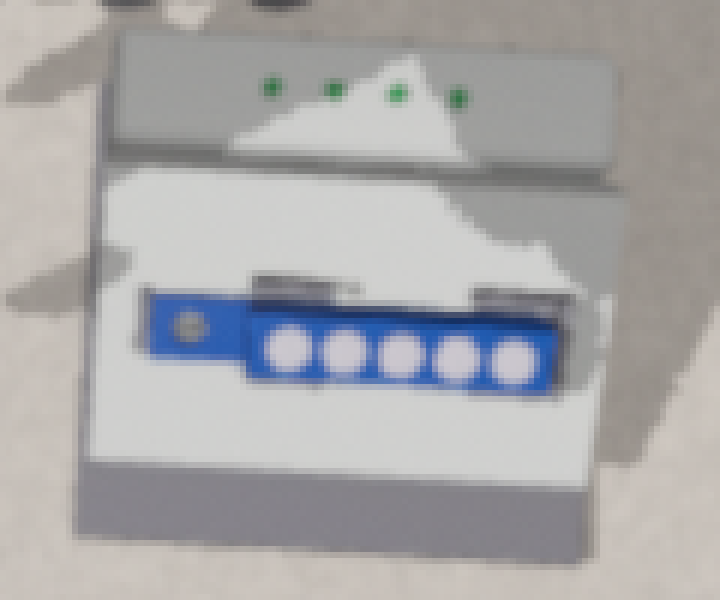

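```bash
python3 - <<'E'
from m4 import *
s,t=pickle.load(open('v3.pkl','rb'))
def dplane(d,uv,z):
    o,r=ray(d,uv);o=DR.T@(o-DO);r=DR.T@r;return (o+r*(z-o[2])/r[2])
a,sa=discs(t,(312,142,361,156));print(sa,np.round([dplane(t,u,.03)*1e3 for u in a],1).tolist())
b,sb=discs(s,(238,154,255,181));print(sb,np.round([dplane(s,u,.03)*1e3 for u in b],1).tolist())
print([np.round(DR.T@(tri(t,x,s,y)[0]-DO)*1e3,1) for x,y in zip(a[np.argsort(a[:,0])],b[np.argsort(-b[:,1])])])
print(dplane(t,c2r((190,325),(270,90),6),.008)*1e3)
E
```

```text
[np.int32(7), np.int32(808), np.int32(3851), np.int32(798)] [[-0.9, 45.7, 30.0], [-6.3, 7.4, 30.0], [-1.0, -42.2, 30.0]]
[np.int32(738), np.int32(184), np.int32(332), np.int32(334), np.int32(102), np.int32(345), np.int32(1082), np.int32(154), np.int32(359), np.int32(382)] [[22.9, -28.7, 30.0], [-1.5, -45.2, 30.0], [-1.5, -22.7, 30.0], [-1.5, -1.0, 30.0], [-21.7, 19.0, 30.0], [-1.5, 21.2, 30.0], [-1.3, 43.3, 30.0]]
[array([-0.9, 45.8, 31.6]), array([-16.2,   4.8,  18. ]), array([ -8.4, -49.8, -16.7])]
[ 0.68159055 83.68529235  8.        ]
```

The strip is seated straight, resting against the downhill wall: x ≈ −1.5 mm, y ≈ +0.4 mm, floor height right. The pin should therefore go in at about x = −0.8. Now I'll grasp it.

```bash
python3 - <<'E'
from geo import *
import pickle
print(robot.move_l(np.array([.6693,.1117,.034]),feed=.1,threshold=10))
robot.grab(grip_force=50);o=status.observe();print(o['time_s'],o['width']*85,o['wrist_force'],o['tcp_pos'])
p=np.array(o['tcp_pos']);robot.move_l(np.array([p[0],p[1],.14]),feed=.12)
# hover with foot 30mm above ear top
robot.movep(deckpt([-.0008,.0822,.012+.08]),tool(DR))
robot.move_l(deckpt([-.0008,.0822,.012+.045]),feed=.1);robot.sleep(.2)
o=status.observe();print(o['time_s'],o['width']*85,np.round(DR.T@(o['tcp_pos']-DO)*1e3,2),o['wrist_force'])
s,t=snap('side'),snap('top');pickle.dump((s,t),open('v4.pkl','wb'));crop(s,175,110,275,215,6,'k_s');crop(t,260,90,360,190,6,'k_t')
E
```

```text
False
18.6583 16.546400915299458 [-0.50997413 -0.21691018  2.65861736] [0.669443   0.1117093  0.03430318]
21.2667 16.07073510217962 [-0.09 82.29 57.51] [ 0.10133483  0.24329366 -0.41367864]
```

View pics/k_s.png

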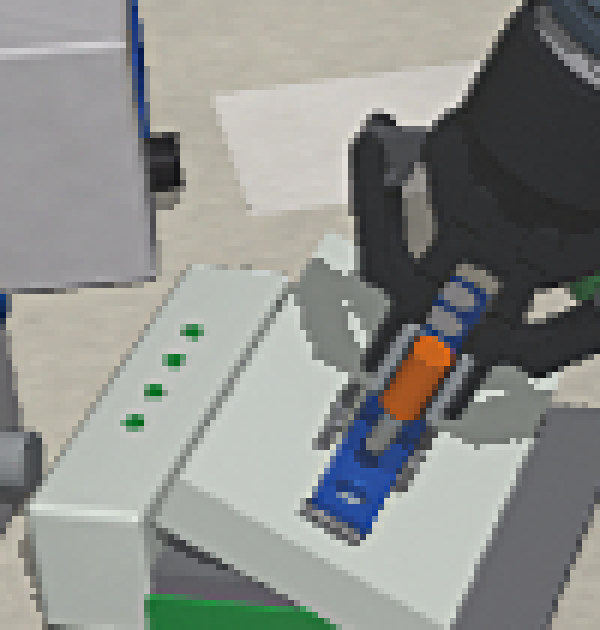

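View pics/k_t.png

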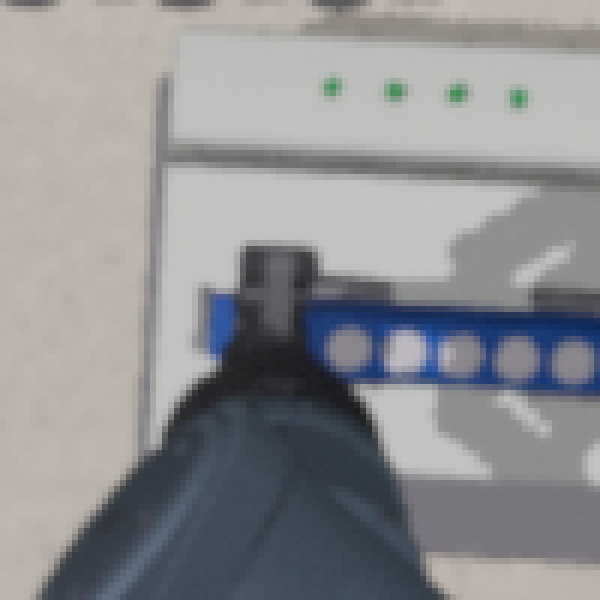

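```bash
cat > m6.py <<'E'
from geo import *
import pickle
s,t=pickle.load(open('v4.pkl','rb'))
K=lambda uv:np.round((np.array(uv)-[175,110]+.5)*6-.5,1)
for z in(29.2,53.2,83.2): print(z,K(proj(s,deckpt([-.0001,.0823-.00165,z/1e3]))))
im=cv2.resize(s['bgr'][155:195,225:262],None,fx=16,fy=16,interpolation=cv2.INTER_CUBIC)
for z in(29.2,53.2,83.2):
  for x in(-.009,0,.009):
    q=(proj(s,deckpt([-.0001+x,.0823-.00165,z/1e3]))-[225,155]+.5)*16-.5
    cv2.drawMarker(im,tuple(int(v) for v in q),(0,255,255),cv2.MARKER_CROSS,14,1)
cv2.imwrite('pics/k_z.png',im)
E
python3 m6.py
```

```text
29.2 [373.4 449.1]
53.2 [399.4 406.1]
83.2 [432.8 350.9]
```

View pics/k_z.png

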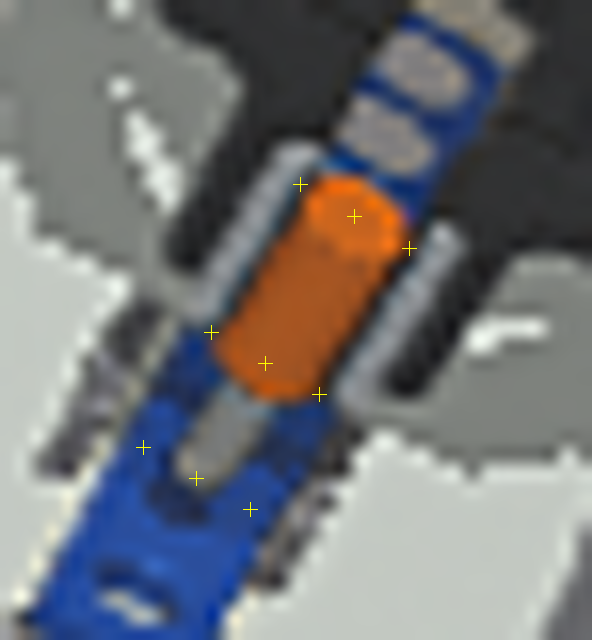

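The predicted pin points agree with the picture to within about 1 px and the pin is straight. I'll lower it to just above the ear, trim, then insert.

```bash
cat > ins.py <<'E'
from geo import *
def st(): 
    o=status.observe();p=DR.T@(o['tcp_pos']-DO)*1e3;print(round(o['time_s'],2),'tcp',np.round(p,2),'F',np.round(DR.T@o['wrist_force'],1));return p
tgt=np.array([-.8,82.2])
cmd=tgt.copy()
robot.move_l(deckpt([*(cmd/1e3),.0395]),feed=.06);robot.sleep(.15);p=st()
cmd=cmd+(tgt-p[:2])
robot.move_l(deckpt([*(cmd/1e3),.0385]),feed=.03);robot.sleep(.15);p=st()
print(robot.move_l(deckpt([*(cmd/1e3),.0105]),feed=.025,threshold=6));p=st()
E
python3 ins.py
```

```text
21.96 tcp [-0.75 82.19 39.49] F [ 0.3  0.6 -0.7]
22.36 tcp [-0.76 82.2  38.58] F [-0.6 -0.3  0.1]
True
23.37 tcp [-1.11 82.3  11.56] F [0.3 0.4 5.3]
```

The pin went down to TCP z 11.6 against 12.3 expected, the same −0.6 mm offset as when the strip seated, so the head is on the ear. I'll release, retreat and check.

```bash
python3 - <<'E'
from geo import *
import pickle
robot.ungrasp()
p=status.observe()['tcp_pos'];robot.move_l(np.array(p)+DR@[0,0,.11],feed=.2)
robot.movep(np.array([.33,.2,.25]),tool(Rz(0)));robot.sleep(.3)
o=status.observe();print(o['time_s'],o['wrist_force'])
s,t=snap('side'),snap('top');pickle.dump((s,t),open('v5.pkl','wb'));crop(s,175,130,275,215,7,'f_s');crop(t,270,90,390,190,6,'f_t')
cv2.imwrite('pics/f_full.png',t['bgr']);cv2.imwrite('pics/f_fulls.png',s['bgr'])
E
```

```text
26.5667 [-0.03930004  0.36013227 -0.06329822]
```

View pics/f_s.png

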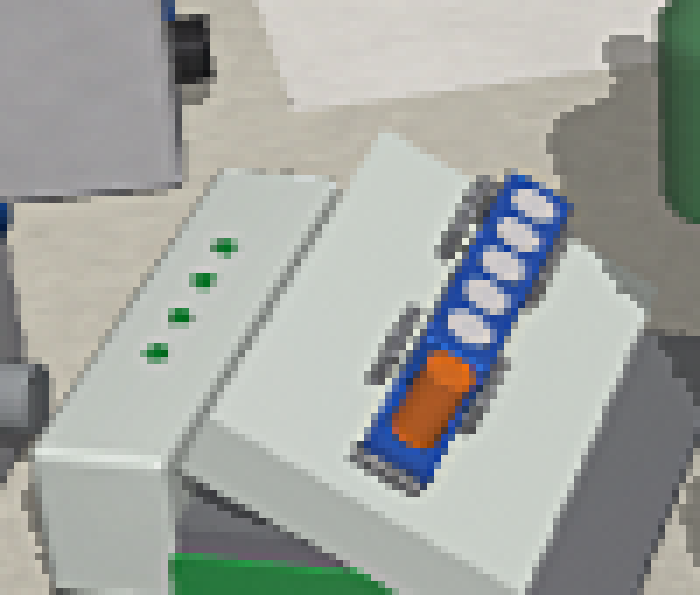

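View pics/f_t.png

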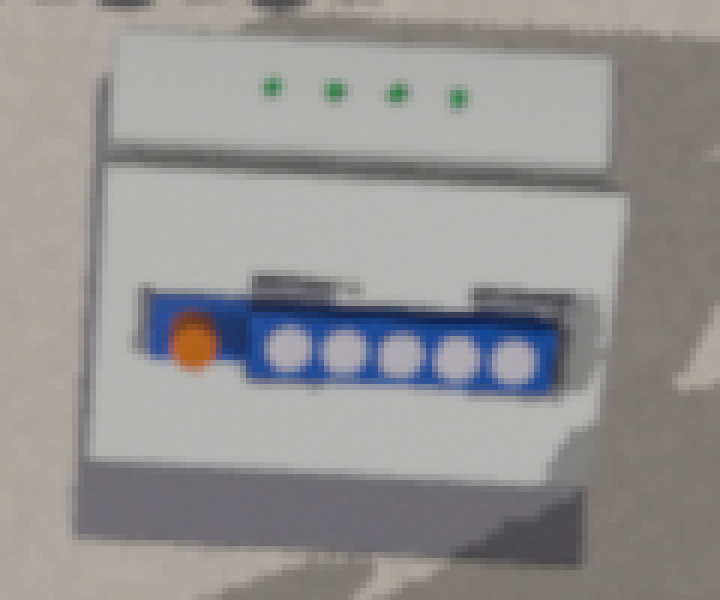

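View pics/f_fulls.png

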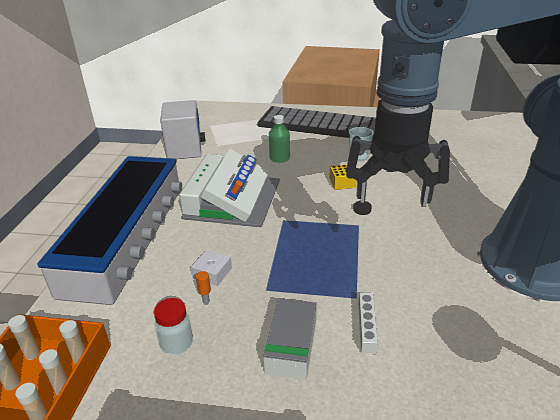

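```bash
python3 - <<'E'
from m4 import *
s,t=pickle.load(open('v5.pkl','rb'))
a=c2r((194,338),(270,90),6);b=c2r((451,372),(175,130),7)
p,g=tri(t,a,s,b);print('head top in deck',np.round(DR.T@(p-DO)*1e3,1),g*1e3)
def dplane(d,uv,z):
    o,r=ray(d,uv);o=DR.T@(o-DO);r=DR.T@r;return (o+r*(z-o[2])/r[2])
print('head top',np.round(dplane(t,a,.038)*1e3,1),np.round(dplane(s,b,.038)*1e3,1),'bias +.7,+1.45 / -.1,-1.65')
B,sb=discs(s,(232,154,258,181));print(np.round([dplane(s,u,.03)*1e3 for u in B],1).tolist())
A,sa=discs(t,(312,142,361,156));print(np.round([dplane(t,u,.03)*1e3 for u in A],1).tolist())
E
```

```text
head top in deck [ 0.3 82.7 37.2] 5.364732673333095
head top [ 3.2 83.2 38. ] [-2.3 82.5 38. ] bias +.7,+1.45 / -.1,-1.65
[[-1.6, -45.2, 30.0], [-1.4, -22.6, 30.0], [-1.5, -1.0, 30.0], [-1.5, 21.2, 30.0], [-1.3, 43.3, 30.0]]
[[-0.9, 45.7, 30.0], [-1.0, 23.9, 30.0], [-1.0, 1.8, 30.0], [-1.1, -20.1, 30.0], [-0.9, -42.3, 30.0], [-15.9, 21.0, 30.0]]
```

The top-view pick mixed the head's side with its top face. I'll check it with a zoom of both views.

```bash
python3 - <<'E'
from geo import *
import pickle
s,t=pickle.load(open('v5.pkl','rb'))
out=[]
for d,(x0,y0),b in((t,(287,132),(.0007,.00145)),(s,(222,172),(-.0001,-.00165))):
    im=cv2.resize(d['bgr'][y0:y0+32,x0:x0+32],None,fx=12,fy=12,interpolation=cv2.INTER_CUBIC)
    for z in(8,38):
        for x,y in((0,0),(9,0),(-9,0),(0,9),(0,-9)):
            q=(proj(d,deckpt([-.001+x/1e3+b[0],.0822+y/1e3+b[1],z/1e3-.0005]))-[x0,y0]+.5)*12-.5
            cv2.drawMarker(im,tuple(int(v) for v in q),(0,255,255) if z==38 else (255,255,0),cv2.MARKER_CROSS,10,1)
    out.append(im)
cv2.imwrite('pics/f_z.png',np.hstack(out))
E
```

```text
(no output)
```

View pics/f_z.png

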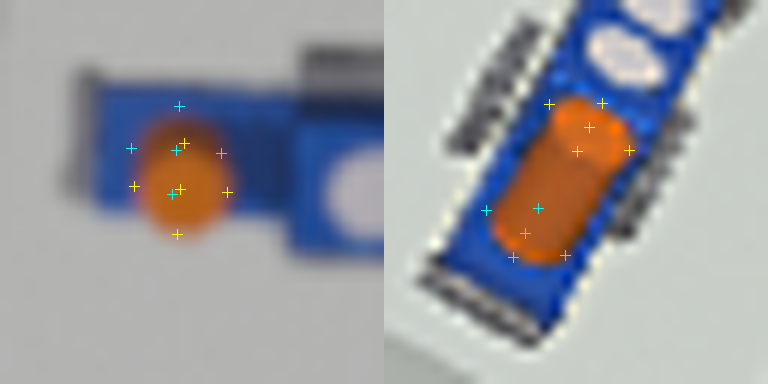

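In both views the head's top and bottom rims fall on the predicted seated rims within about 0.5 px, so the pin is home and square. The bystanders look where they were and the arm is clear. I'll hand in.

```bash
python3 -c "
from h import *
robot.job_done();print(status.observe()['time_s'])"
```

```text
the job is handed in; nothing more can be done
the job is handed in; nothing more can be done
```

I drew the blue strip out of the dock, laid it flat on the mat, let go of it and picked it up again at its middle. I then seated it in the nest and put the small pin from the stand through the ear. I handed the job in with the clock at about 27 s of the 56 s allowed; no verdict is reported.

**Strip:** it rests against the nest's downhill wall, at about x −1.5 mm and y +0.4 mm from the nest centre. It is straight, and its height matches the floor to about 1 mm.

**Pin:** the head's rims match the fully home position to about half a pixel in both views, at about x −1 mm, y 82 mm and square to the deck.

**Other things on the bench:** by eye in the last side picture, they are where they started. I did not measure them.

**Checks that disagreed:**
- **Camera bias:** the two cameras differ by about 3 mm in y. I removed this by measuring the strip and pin against the deck hole.
- **Early edge fits:** the automatic edge fits were wrong on the dock roof and on one deck edge. I used hand-picked corners for the dock and refitted the deck edge from its clear parts.
- **Pin head reading:** my first reading of the pin's head gave x +3.2 mm from the top view and −2.3 mm from the side view. The top pick included the side of the head, and the zoomed overlay settled it.

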